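# Refit the guard rod of a jar rack

## Task

The wooden guard rod has been taken off the small jar rack. Put it back across the front of the jars: push one end through the closed screw eye on one side of the rack and lay the rod down in the open hook on the other side, so that it rests in both, sticks out a little past each, and is let go. Do not shift or knock over the jars, tins or other stores, on the rack or on the bench.

Things in the scene. Friction and masses are not known exactly. Their poses are not given: they have to be found in the camera images.
- rod: the guard rod: round beech dowel with rounded ends, 12 mm in diameter and 350 mm long overall, 24 to 42 g, lying loose on the bench between the robot and the rack. Origin at its middle, on its axis; its x axis runs along the rod (both ends alike; y and z roll with it)
- rack: fixed pine jar rack, front to the robot. Origin: centre of its underside, on the bench; x front to back, y along its width, z up. Side cheeks 24 mm thick centred at y = +-145 mm, front edges at x = -90 mm up to 175 mm height, then x = -42 mm up to 250 mm. Lower board (jars): x +-90 mm, top at 70 mm height. The fitted rod lies along y at x = -110 mm, 142 mm above the bench
- board_edge (a point): middle of the lower front edge of the rack's upper board, 232 mm above the bench; the board is 18 mm thick and runs 132 mm back from it. It is 68 mm behind and 90 mm above the fitted rod, so a broad gripper holding the rod there must lean back towards the robot (tool tilted 20 to 45 degrees from vertical, fingers pointing forward and down). Axes as the rack's
- eye_centre (a point): centre of the closed steel screw eye on the front edge of one cheek (left or right, it varies): a ring of 5 mm round wire with a 17 mm hole whose axis runs along the rack's y. The centre is 20 mm in front of the cheek's edge, 145 mm above the bench; a shank at that height joins it to the cheek. Axes as the rack's
- hook_centre (a point): centre of the round bottom of the open steel hook on the other cheek, 290 mm from the eye and as high: a U of 5 mm wire, 17 mm wide inside, open upward, front arm 22 mm and rear arm 15 mm above this point, spreading a little at the top. A rod can be laid in from above or slid along the rack's y. The axis of a resting rod is 2.5 mm below this point, as in the eye. Axes as the rack's
- jar0: loose glass canning jar with steel lid, 74 mm across, 125 mm tall, origin at the centre of its underside; on the rack's lower board towards +y; leave it alone
- jar1: loose glass canning jar with steel lid, 74 mm across, 125 mm tall, origin at the centre of its underside; on the rack's lower board in the middle, its front about 67 to 79 mm behind the fitted rod; leave it alone
- jar2: loose glass canning jar with steel lid, 74 mm across, 125 mm tall, origin at the centre of its underside; on the rack's lower board towards -y; leave it alone
- can0: loose flat tin, 84 mm across, 55 mm tall, standing on the rack's upper board, origin at the centre of its underside; leave it alone
- can1: loose flat tin, 84 mm across, 55 mm tall, standing on the rack's upper board, origin at the centre of its underside; leave it alone
- bench_jar: loose glass canning jar with steel lid, 74 mm across, 125 mm tall, origin at the centre of its underside; standing on the bench to the left of the rod; leave it alone
- bench_can: loose food can, 73 mm across, 108 mm tall, standing on the bench to the right of the rod, origin at the centre of its underside; leave it alone
- candle_box: loose cardboard box, 70 x 160 x 45 mm (x, y, z), on the bench to the right of the rack, origin at the centre of its underside; leave it alone

How it is judged:
On the way, in this order (a step that is already met when the one before it is completed fails the run):
1. the rod is picked up off the bench (height (world z) of rod above 0.06 m), for 0.2 s.
2. one end of the rod is through the eye and shows at least 8 mm beyond its centre (x of eye_centre in the frame of rod between -0.167 and 0.167 m and y of eye_centre in the frame of rod between -0.006 and 0.006 m and z of eye_centre in the frame of rod between -0.006 and 0.006 m), for 0.2 s.
At the end, for the whole second after the job is handed in: The rod lies at rest through the eye and in the hook: the centre of each fitting is within 6 mm of the rod's axis (in each of the rod's cross directions) and at least 8 mm inside the rod's ends, that is, both ends show; jars, tins, can and box are within 30 mm of where they began (all of step 2 and x of hook_centre in the frame of rod between -0.167 and 0.167 m and y of hook_centre in the frame of rod between -0.006 and 0.006 m and z of hook_centre in the frame of rod between -0.006 and 0.006 m and linear speed of rod below 0.02 m/s and distance of each of jar0, jar1, jar2, can0, can1, bench_jar, bench_can, candle_box from where it was at the start of the episode below 0.03 m); the robot touches nothing.
It fails at once if a jar, tin, can or box is shifted more than 30 mm (distance of any of jar0, jar1, jar2, can0, can1, bench_jar, bench_can, candle_box from where it was at the start of the episode above 0.03 m).
It fails at once if a jar, tin, can or box is tipped over (angle between any of jar0, jar1, jar2, can0, can1, bench_jar, bench_can, candle_box's own z axis and vertical above 0.4 rad).
It also fails if it takes over 51 s, if anything falls off the work surface, if the arm or the gripper's body presses on something with over 40 N, if the wrist force passes 120 N, or if a joint passes its speed limit or range.

## Robot

A 7-joint arm with a two-finger parallel gripper is mounted at the origin on the work surface. World frame = base frame: x ahead of the robot, y to its left, z up, the work surface at z = 0. Lengths are in m, angles in rad, forces in N, time in s.
With the tool pointing down it reaches from about 0.35 to 0.9 m from the base axis. Payload 7.2 kg.
Tool frame: the origin (TCP) lies at the very end of the fingers, on their centre line; the grasp point (between the pads) lies 19 mm behind it; z points along the fingers, y is the line along which they close (so a half turn about z gives the same grasp; the last joint's range is limited). The gripper opens to 88 mm and grips with 3 to 60 N. Pads are 20 mm wide; open, the fingers measure 115 mm over their backs; the gripper's body (75 mm by 178 mm) begins 61 mm behind the grasp point.
Start: joints at [-1.343, 0.411, -0.013, 1.596, 0.006, 1.134, -0.082], TCP at [0.182, 0.598, 0.223] pointing down, gripper open.
Joint ranges: [-2.95, 2.95], [-0.29, 1.99], [-1.47, 1.44], [0.14, 2.54], [-1.03, 4.17], [0.13, 1.85], [-2.86, 2.86]. Speed limits (rad/s): [2.39, 2.39, 3.01, 3.01, 3.14, 3.14, 3.14].

## Interface

Orientations are given as [roll, pitch, yaw] about the fixed x, y, z axes, in that order (R = Rz(yaw) Ry(pitch) Rx(roll)).
In Python, from plant import arm gives the robot as it stands.
- The arm moves only by the tool move_arm, never from a script. Its arguments are lists of equal length, an entry for each row: "dp": the shift along the tool's x, y, z in cm, a list of three; "twist": the turn, a rotation vector about the tool's x, y, z in degrees, a list of three; "gripper": the gripper's target within -1 to 1 (fully open at 1, half-way at 0, shut at -1). A call has 1 to 20 rows; each row shifts and turns the commanded pose from where the row before left it, along the tool's axes as they then stand; what a row does not reach is not made up. A row lasts 1/8 s, in which the tool goes at most 62.5 mm and 10.7 degrees, less where a joint would pass 70% of its speed; a pose out of reach is approached as far as the arm can. A call with a gripper value outside its range is refused whole. The fingers move at their own pace and stop on an object; "force" is the grip in N (left out, the last holds). Time passes only in rows, so rows that do not move let the fingers close. It gives the time, the measured TCP pose, the force, the opening and the grip force at its end, in the units of the state.
- arm.get_state(): the state, without advancing time (a new reading comes with each control period).
- arm.snapshot(name): name is "scene" or "top" or "wrist"; returns the picture (384x512x3 uint8, red, green, blue); there is no depth.
- arm.camera_info(name): a dict with "camera_matrix" (3x3 intrinsics, pixels), "k1" (the pictures are not rectified: a ray, as slopes to the right and down, at radius r is drawn at 1 + k1 r^2 times it, then the intrinsics apply), "origin" and "attitude" of the camera in the world; the wrist camera has in their place "mount" (4x4, takes a point from camera to tool coordinates, whose origin is the TCP and whose axes are the flange's). Camera axes: x right, y up, looking along -z (the intrinsics and any distortion apply to the point x, -y, -z); pixel columns grow to the right and rows downward; lengths in m; the calibration is good to about 2 mm. A picture is of the moment at which its call begins: read the wrist's pose just before it. camera_info takes no time and is no camera call.
- arm.hand_in(): hands the job in; it is judged then, once.
The state is a dict: "time_s": time; "qpos": joint angles; "qvel": joint speeds; "joint_efforts": joint torques, N m; "eef_pos": TCP position; "orientation": TCP orientation; "ft_force": force on the tool from outside, world axes, zero at the start; "torque": the same for the moment, N m; "gripper_width": opening from 0.0 (shut) to 1.0 (fully open); "grasp_force": force on a finger pad.
Only numpy, scipy, OpenCV 4.12 (cv2) and the standard library are available. Lean on these libraries where they do the work, as an engineer would, in place of code of your own. Each camera call takes 0.05 s, during which the arm holds its last target. There are 200 camera calls.

## Working session

There is one attempt and no reset: what is moved stays moved. The work goes in short steps, Python scripts to look and compute and a tool call to move; the robot and the scene stay as the last step left them, time stands still between calls to the robot, and variables do not carry over. Pictures are saved under pics/ and viewed, at most 10 in all, crops included, and the job is handed in when it is done.

Besides the shell and the picture viewer there is one more tool, called after "Call:" as name(argument=value, ...) on one line, values as JSON. move_arm: Moves the arm, as the interface text tells. Its arguments: {"type":"object","properties":{"dp":{"type":"array"},"twist":{"type":"array"},"gripper":{"type":"array"},"force":{"type":"number"}},"required":["dp","twist","gripper"]}

```bash
ls; mkdir -p pics; cat > h.py <<'E'
import numpy as np, cv2
from scipy.spatial.transform import Rotation as R
from plant import arm
def snap(name,fn):
    s=arm.get_state(); im=arm.snapshot(name); cv2.imwrite('pics/'+fn,im[:,:,::-1]); return s,im
def cam(name,s=None):
    c=arm.camera_info(name); K=np.array(c['camera_matrix']); k1=c['k1']
    if 'mount' in c:
        M=np.array(c['mount']); T=np.eye(4); T[:3,:3]=R.from_euler('xyz',s['orientation']).as_matrix(); T[:3,3]=s['eef_pos']; T=T@M
        return K,k1,T[:3,3],T[:3,:3]
    a=np.array(c['attitude']); Rm=a if a.shape==(3,3) else R.from_euler('xyz',a).as_matrix()
    return K,k1,np.array(c['origin']),Rm
def ray(C,u,v):
    K,k1,o,Rm=C
    d=np.array([(u-K[0,2])/K[0,0],(v-K[1,2])/K[1,1]]); p=d.copy()
    for _ in range(30): p=d/(1+k1*(p@p))
    w=Rm@np.array([p[0],-p[1],-1]); return o,w/np.linalg.norm(w)
def proj(C,P):
    K,k1,o,Rm=C
    q=Rm.T@(np.asarray(P)-o); p=np.array([q[0],-q[1]])/-q[2]; p=p*(1+k1*(p@p)); return K[:2,:2]@p+K[:2,2]
def onz(C,u,v,z):
    o,d=ray(C,u,v); return o+d*(z-o[2])/d[2]
def tri(rs):
    A=sum(np.eye(3)-np.outer(d,d) for o,d in rs); b=sum((np.eye(3)-np.outer(d,d))@o for o,d in rs); return np.linalg.solve(A,b)
E
python3 - <<'E'
from h import *
for n in ('scene','top'):
    s,im=snap(n,n+'0.png'); print(n,arm.camera_info(n))
print(s['eef_pos'],s['orientation'],s['time_s'],s['gripper_width']); print(arm.camera_info('wrist'))
a=cv2.imread('pics/top0.png');b=cv2.imread('pics/scene0.png')
cv2.imwrite('pics/t.png',cv2.resize(a,(800,600),interpolation=cv2.INTER_CUBIC));cv2.imwrite('pics/s.png',cv2.resize(b,(800,600),interpolation=cv2.INTER_CUBIC))
E
```

```text
pics
scene {'camera_matrix': array([[450.35129866,   0.        , 253.0415863 ],
       [  0.        , 450.35129866, 191.91321107],
       [  0.        ,   0.        ,   1.        ]]), 'k1': -0.0378862450330955, 'origin': array([0.59807265, 0.4311539 , 1.45292884]), 'attitude': array([ 0.32615342, -0.00739854,  3.14078512])}
top {'camera_matrix': array([[449.70341341,   0.        , 254.85091241],
       [  0.        , 449.70341341, 196.89295373],
       [  0.        ,   0.        ,   1.        ]]), 'k1': -0.09694704180097394, 'origin': array([ 0.33261762, -0.01599677,  1.38432633]), 'attitude': array([ 2.02528501e-01, -1.14778835e-03, -1.55423898e+00])}
[0.18208144 0.59739879 0.22185581] [-3.14010390e+00  6.81416766e-05  2.84578473e+00] 0.05 1.0041143923450953
{'camera_matrix': array([[316.80862738,   0.        , 255.54151998],
       [  0.        , 316.80862738, 195.92484062],
       [  0.        ,   0.        ,   1.        ]]), 'k1': -0.022738422637925217, 'mount': array([[-2.51347937e-04,  9.67458272e-01,  2.53030491e-01,
         7.02684403e-02],
       [ 9.99999817e-01,  3.82320883e-04, -4.68447926e-04,
        -1.38658975e-03],
       [-5.49942662e-04,  2.53030327e-01, -9.67458191e-01,
        -1.62277842e-01],
       [ 0.00000000e+00,  0.00000000e+00,  0.00000000e+00,
         1.00000000e+00]])}
```

View pics/t.png

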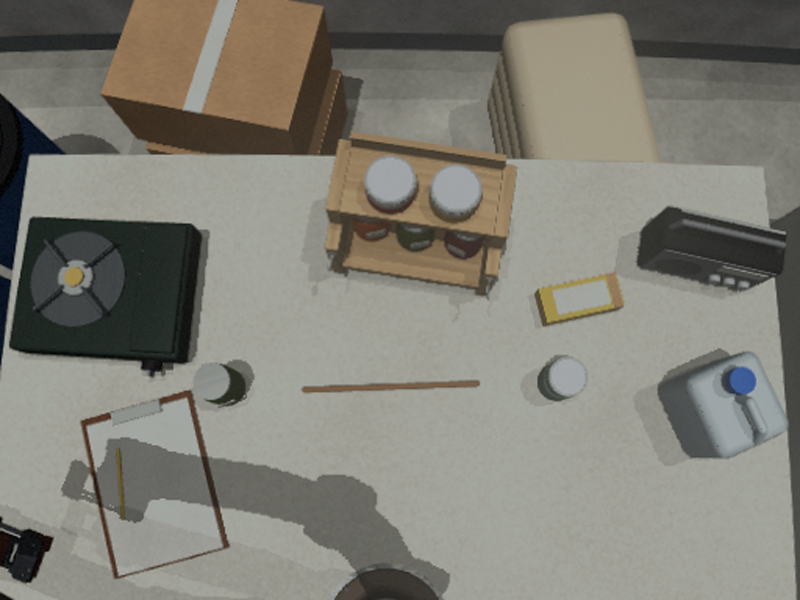

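View pics/s.png

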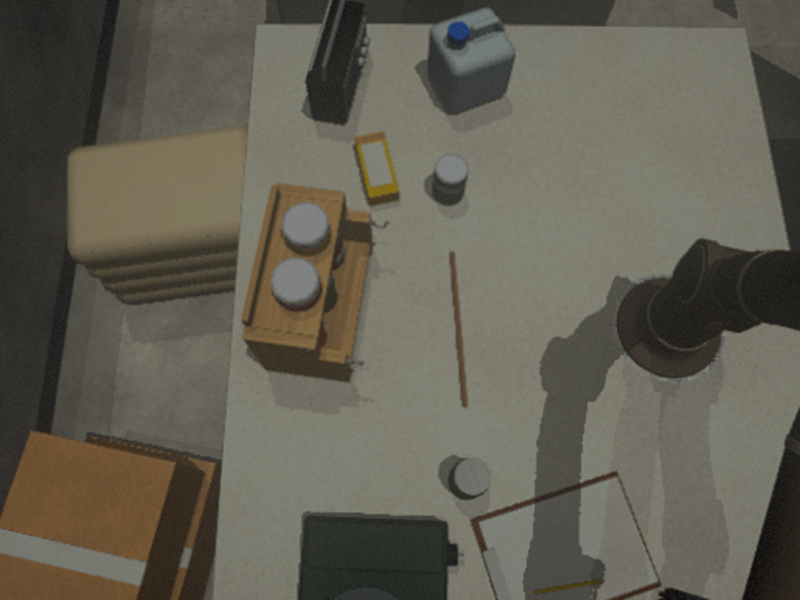

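Top view: rod from about (303,389) to (479,383) and the rack near (420,215), in 800-px coordinates. The scene view shows fittings near (378,224) and (357,363). Next I'll enlarge both fittings.

```bash
python3 - <<'E'
from h import *
a=cv2.imread('pics/top0.png');b=cv2.imread('pics/scene0.png')
f=lambda im,x,y,w,h:cv2.resize(im[y:y+h,x:x+w],(400,300),interpolation=cv2.INTER_CUBIC)
# crops of 50x37.5 -> x8 : use 50x36 ->(400,288)
def g(im,x,y): return cv2.convertScaleAbs(cv2.resize(im[y:y+36,x:x+50],(400,288),interpolation=cv2.INTER_CUBIC),alpha=1.5)
o=np.vstack([np.hstack([g(a,195,145),g(a,290,160)]),np.hstack([g(b,210,215),g(b,215,125)])])
cv2.imwrite('pics/c1.png',o)
C=cam('top');k=.64
e1=onz(C,303*k,389*k,.006);e2=onz(C,479*k,383*k,.006);print(e1,e2,np.linalg.norm(e1-e2))
D=cam('scene');e1=onz(D,452*k,252*k,.006);e2=onz(D,464*k,405*k,.006);print(e1,e2,np.linalg.norm(e1-e2))
# rack upper corners height .25: top view
for u,v in((350,136),(508,158),(332,221),(503,233)):print(onz(C,u*k,v*k,.25))
E
```

```text
[0.44960371 0.17114078 0.006     ] [ 0.46721772 -0.17407444  0.006     ] 0.3456642961868591
[ 0.46093501 -0.1708499   0.006     ] [0.44509084 0.17127492 0.006     ] 0.34249149659642913
[0.87011536 0.07580321 0.25      ]
[ 0.83392839 -0.19964681  0.25      ]
[0.7135323  0.10122174 0.25      ]
[ 0.69732947 -0.18846403  0.25      ]
```

View pics/c1.png

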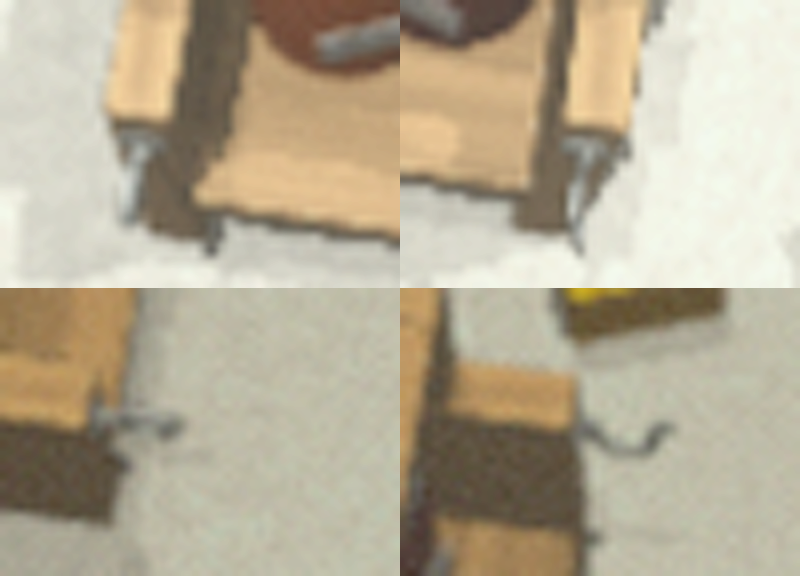

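```bash
python3 - <<'E'
from h import *
C=cam('top');D=cam('scene')
L=onz(C,195+140/8,145+124/8,.175);Rr=onz(C,290+198/8,160+131/8,.175)
print(L,Rr,np.linalg.norm(L-Rr))
y=(L-Rr)/np.linalg.norm(L-Rr); x=np.array([y[1],-y[0],0]);print('yaw',np.degrees(np.arctan2(-y[0],y[1])))
m=(L+Rr)/2
for s in(1,-1):
    P=m+145*s*y/1000-.02*x;P[2]=.145
    print('fit',P)
    for Q,z in((P,0),):
        pt=proj(C,P);ps=proj(D,P)
        print('top crop',(pt-([195,145] if s>0 else [290,160]))*8,'scene crop',(ps-([210,215] if s>0 else [215,125]))*8)
# triangulate tips: eye front end / hook front tip
print('eye front', tri([ray(C,195+125/8,145+218/8),ray(D,210+183/8,215+(428-288)/8)]))
print('hook tip', tri([ray(C,290+180/8,160+250/8),ray(D,215+(668-400)/8,125+(428-288)/8)]))
print('eye root', tri([ray(C,195+140/8,145+140/8),ray(D,210+95/8,215+(418-288)/8)]))
print('hook root', tri([ray(C,290+192/8,160+145/8),ray(D,215+(585-400)/8,125+(430-288)/8)]))
E
```

```text
[0.68279558 0.10682674 0.175     ] [ 0.64188874 -0.17863165  0.175     ] 0.28837451128256314
yaw -8.155094755869094
fit [0.66311311 0.11046832 0.145     ]
top crop [135.41356375 200.55104997] scene crop [143.0149709  124.54574832]
fit [ 0.6219757  -0.17659911  0.145     ]
top crop [181.78983763 206.25736403] scene crop [218.74517738 141.65221187]
eye front [0.6513841  0.11545303 0.15120778]
hook tip [ 0.60324628 -0.17408241  0.15359282]
eye root [0.68319459 0.11102919 0.14496139]
hook root [ 0.63902677 -0.17709823  0.15020538]
```

Call:
move_arm(dp=[[-4.3, -4.1, -0.65], [-4.3, -4.1, -0.65], [-4.3, -4.1, -0.65], [-4.3, -4.1, -0.65], [-4.3, -4.1, -0.65], [-4.3, -4.1, -0.65], [-4.3, -4.1, -0.65], [-4.3, -4.1, -0.65], [-4.3, -4.1, -0.65], [-4.3, -4.1, -0.65], [-4.3, -4.1, -0.65], [-4.3, -4.1, -0.65]], twist=[[0, 0, 6.77], [0, 0, 0], [0, 0, 0], [0, 0, 0], [0, 0, 0], [0, 0, 0], [0, 0, 0], [0, 0, 0], [0, 0, 0], [0, 0, 0], [0, 0, 0], [0, 0, 0]], gripper=[1, 1, 1, 1, 1, 1, 1, 1, 1, 1, 1, 1])

```text
time_s: 1.6
eef_pos: [0.4633, -0.0588, 0.3009]
orientation: [3.141, 0.0, 2.728]
ft_force: [1.5, -0.2, -0.9]
gripper_width: 1.004
grasp_force: 0.0
```

Call:
move_arm(dp=[[-2.3, 3.2, 0], [-2.3, 3.2, 0], [0, 0, 0], [0, 0, 0], [0, 0, 0], [0, 0, 0], [0, 0, 0], [0, 0, 0], [0, 0, 0], [0, 0, 0], [0, 0, 0], [0, 0, 0]], twist=[[0, 0, 0], [0, 0, 0], [0, 0, 10.6], [0, 0, 10.6], [0, 0, 10.6], [0, 0, 10.6], [0, 0, 10.6], [0, 0, 10.6], [0, 0, 10.6], [0, 0, 0], [0, 0, 0], [0, 0, 0]], gripper=[1, 1, 1, 1, 1, 1, 1, 1, 1, 1, 1, 1])

```text
time_s: 3.1
eef_pos: [0.5308, -0.017, 0.3006]
orientation: [-3.142, -0.0, 1.435]
ft_force: [-0.4, -0.7, 0.2]
gripper_width: 0.999
grasp_force: 0.0
```

```bash
python3 - <<'E'
from h import *
import pickle
s,im=snap('wrist','w1.png'); pickle.dump(s,open('w1.pkl','wb')); print(s['eef_pos'],s['orientation'],s['qpos'],s['time_s'])
W=cam('wrist',s)
print(W[2])
for P in([.663,.1105,.145],[.622,-.1766,.145],[.448,.171,.006],[.464,-.173,.006]):print(proj(W,P))
cv2.imwrite('pics/w1b.png',cv2.resize(im[:,:,::-1],(800,600),interpolation=cv2.INTER_CUBIC))
E
```

```text
[ 0.53084737 -0.01696553  0.3006042 ] [-3.14152437e+00 -8.13405503e-05  1.43495729e+00] [-0.73388841  0.22564785  0.82173601  1.75238219 -0.17427517  1.23894194
 -0.00349894] 3.1
[0.53835874 0.05028148 0.46288957]
[380.85589405  28.13678199]
[354.56191682 306.11511588]
[175.22694574  29.9901984 ]
[228.02578528 264.59575691]
```

View pics/w1b.png

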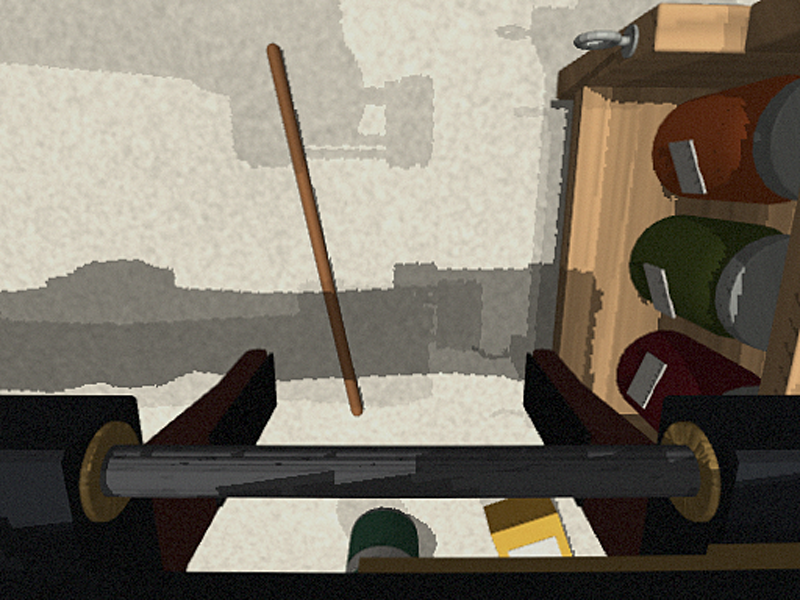

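```bash
python3 - <<'E'
from h import *
import pickle
s=pickle.load(open('w1.pkl','rb'));W=cam('wrist',s);k=.64
a=onz(W,273.5*k,45*k,.006);b=onz(W,357*k,414*k,.006);m=(a+b)/2
print(a,b,np.linalg.norm(a-b),'mid',m,'yaw off',np.degrees(np.arctan2(-(a-b)[0],(a-b)[1])))
print('eye',onz(W,598*k,40*k,.145),onz(W,597*k,41*k,.145))
Rt=R.from_euler('xyz',s['orientation']).as_matrix()
print('dp tool cm',Rt.T@(m-np.array(s['eef_pos']))*100)
E
```

```text
[0.44803368 0.1724553  0.006     ] [ 0.46461223 -0.17372176  0.006     ] 0.34657380478659494 mid [ 0.45632295 -0.00063323  0.006     ] yaw off 2.7418217854742295
eye [0.66480903 0.11242888 0.145     ] [0.66419744 0.1119626  0.145     ]
dp tool cm [ 0.60656596 -7.60295339 29.46098834]
```

Call:
move_arm(dp=[[0.3, -3.8, 4.0], [0.3, -3.8, 5.0], [0, 0, 5.0], [0, 0, 5.0], [0, 0, 5.0], [0, 0, 3.75], [0, 0, 1.0], [0, 0, 0.6], [0, 0, 0.2], [0, 0, 0], [0, 0, 0]], twist=[[0, 0, 0], [0, 0, 0], [0, 0, -5.2], [0, 0, -5.3], [0, 0, 0], [0, 0, 0], [0, 0, 0], [0, 0, 0], [0, 0, 0], [0, 0, 0], [0, 0, 0]], gripper=[1, 1, 1, 0.5, 0.2, 0.2, 0.2, 0.2, 0.2, 0.2, 0.2], force=25)

```text
time_s: 4.53
eef_pos: [0.4572, -0.0003, 0.0062]
orientation: [3.14, -0.0, 1.616]
ft_force: [-0.3, 0.4, 0.1]
gripper_width: 0.598
grasp_force: 0.0
```

Call:
move_arm(dp=[[0, 0, 0.25], [0, 0, 0], [0, 0, 0], [0, 0, 0], [0, 0, 0], [0, 0, 0], [0, 0, 0], [0, 0, 0], [0, 0, 0]], twist=[[0, 0, 0], [0, 0, 0], [0, 0, 0], [0, 0, 0], [0, 0, 0], [0, 0, 0], [0, 0, 0], [0, 0, 0], [0, 0, 0]], gripper=[0.2, -1, -1, -1, -1, -1, -1, -1, -1], force=25)

```text
time_s: 5.65
eef_pos: [0.4566, -0.0006, 0.0029]
orientation: [-3.142, -0.0, 1.616]
ft_force: [0.7, -0.0, -0.8]
gripper_width: 0.125
grasp_force: 25.0
```

Call:
move_arm(dp=[[0, 0, -1.4], [0, 0, -4], [0, 0, -5], [0, 0, -5], [0, 0, -4], [0, 0, 0], [0, 0, 0], [2, 4.3, 0], [2, 4.3, 0], [2, 4.3, 0], [0, 0, 0], [0, 0, 0], [0, 0, 0]], twist=[[0, 0, 0], [0, 0, 0], [0, 0, 0], [0, 0, 0], [0, 0, 0], [0, 0, 5.4], [0, 0, 5.35], [0, 0, 0], [0, 0, 0], [0, 0, 0], [0, 0, 0], [0, 0, 0], [0, 0, 0]], gripper=[-1, -1, -1, -1, -1, -1, -1, -1, -1, -1, -1, -1, -1])

```text
time_s: 7.28
eef_pos: [0.5919, 0.0399, 0.1975]
orientation: [-3.141, -0.001, 1.427]
ft_force: [1.0, -0.2, -0.4]
gripper_width: 0.126
grasp_force: 25.0
```

```bash
python3 - <<'E'
from h import *
import pickle
s,im=snap('wrist','w2.png'); pickle.dump(s,open('w2.pkl','wb')); print(s['eef_pos'],s['orientation'],s['gripper_width'],s['time_s'])
W=cam('wrist',s);Rt=R.from_euler('xyz',s['orientation']).as_matrix();p=s['eef_pos']
print(proj(W,[.664,.1115,.145]))
for x in(.03,.06,.09):print(x,proj(W,p+Rt@[x,0,-.0031]))
cv2.imwrite('pics/w2b.png',cv2.resize(im[:,:,::-1],(800,600),interpolation=cv2.INTER_CUBIC))
E
```

```text
[0.59193138 0.03989058 0.19753608] [-3.14147018e+00 -5.69027823e-04  1.42721447e+00] 0.1263219527240134 7.275
[352.17668777  92.16325596]
0.03 [258.67625852 188.70370944]
0.06 [258.80984265 129.45143087]
0.09 [258.95041811  64.53534708]
```

View pics/w2b.png

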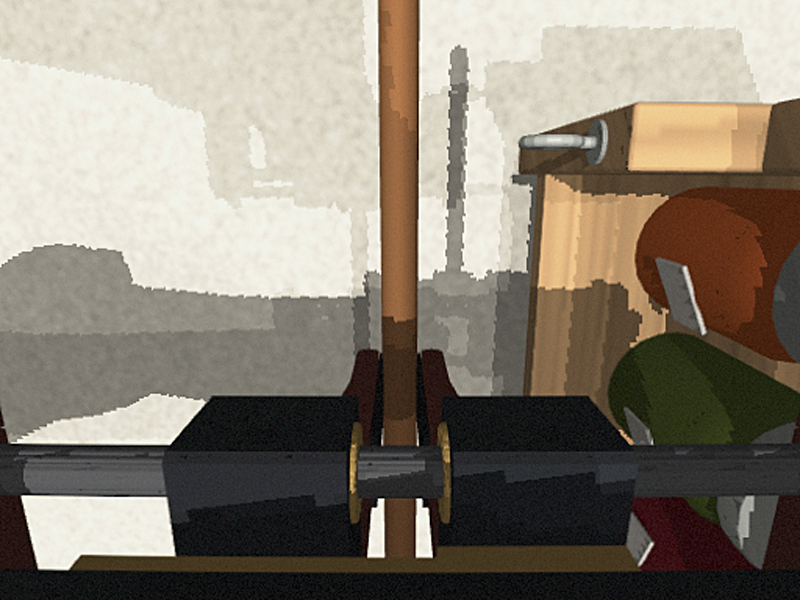

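Rod in the hand is at column ≈399.5 (800-px), predicted 404: a 1.5 mm camera offset. The eye ring spans 520–583, row 142. Now the hook.

Call:
move_arm(dp=[[-4, 0, 0], [-6, 0, 0], [-6, 0, 0], [-6, 0, 0], [-5, 0, 0], [-2, 0, 0], [0, 0, 0], [0, 0, 0], [0, 0, 0]], twist=[[0, 0, 0], [0, 0, 0], [0, 0, 0], [0, 0, 0], [0, 0, 0], [0, 0, 0], [0, 0, 0], [0, 0, 0], [0, 0, 0]], gripper=[-1, -1, -1, -1, -1, -1, -1, -1, -1])

```text
time_s: 8.45
eef_pos: [0.5522, -0.2448, 0.1969]
orientation: [3.142, -0.001, 1.431]
ft_force: [-1.0, 0.6, -0.5]
gripper_width: 0.13
grasp_force: 25.0
```

```bash
python3 - <<'E'
from h import *
import pickle
s,im=snap('wrist','w3.png'); pickle.dump(s,open('w3.pkl','wb')); print(s['eef_pos'],s['orientation'],s['gripper_width'],s['time_s'])
W=cam('wrist',s)
print(proj(W,[.6229,-.1756,.145]))
a=im[:,:,::-1];b=cv2.imread('pics/w2.png')
g=lambda m,x,y:cv2.resize(m[y:y+100,x:x+133],(800,600),interpolation=cv2.INTER_CUBIC)[:,:]
u=cv2.resize(a[40:140,290:420],(780,600),interpolation=cv2.INTER_CUBIC); cv2.imwrite('pics/w3c.png',u)
# rod edges
for m in (a,b):
  for r in(30,64,128):
    h=m[r,215:300].astype(int); q=np.where(h[:,2]-h[:,0]>35)[0]+215; print(r,q.min(),q.max(),(q.min()+q.max())/2)
E
```

```text
[ 0.55220924 -0.24478055  0.19690003] [ 3.14159245e+00 -8.21820275e-04  1.43067060e+00] 0.13023162917938325 8.45
[350.99328444  96.65139577]
30 242 266 254.0
64 243 267 255.0
128 244 266 255.0
30 243 267 255.0
64 243 267 255.0
128 243 266 254.5
```

View pics/w3c.png

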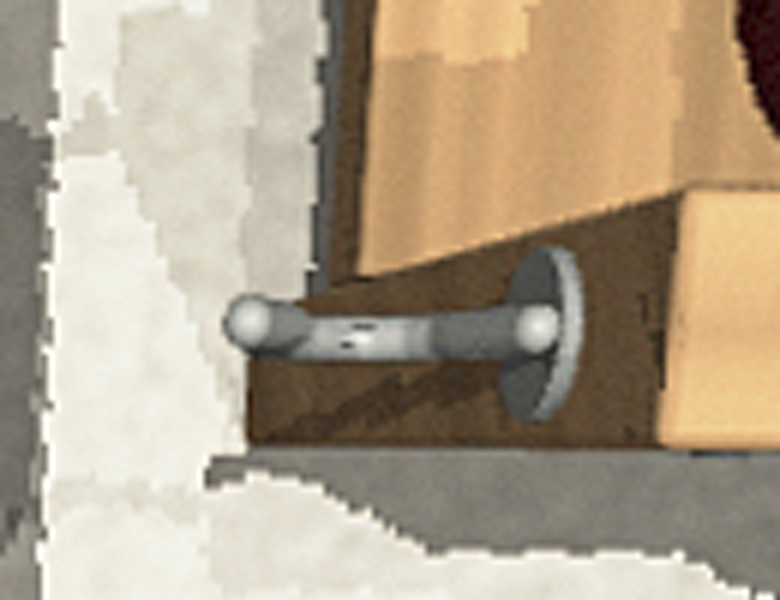

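```bash
cat >> h.py <<'E'
def camc(s,dy):
    K,k1,o,Rm=cam('wrist',s); Rt=R.from_euler('xyz',s['orientation']).as_matrix(); return K,k1,o+Rt@[0,dy,0],Rm
E
python3 - <<'E'
from h import *
import pickle
s2=pickle.load(open('w2.pkl','rb'));s3=pickle.load(open('w3.pkl','rb'))
def tl(s,P):
    return R.from_euler('xyz',s['orientation']).as_matrix().T@(P-np.array(s['eef_pos']))
for dy in(0,.0018):
    A=camc(s2,dy);B=camc(s3,dy)
    print('rodpx',proj(A,s2['eef_pos']+R.from_euler('xyz',s2['orientation']).as_matrix()@[.07,0,-.0031]))
    px=lambda u,v:((u+.5)*.64-.5,(v+.5)*.64-.5)
    e1=onz(A,*px(520,142),.145);e2=onz(A,*px(583,142),.145);E=(e1+e2)/2
    px=lambda u,v:((u+.5)/6-.5+290,(v+.5)/6-.5+40)
    f=onz(B,*px(246,322),.166);r=onz(B,*px(538,328),.159)
    H=(f+r)/2;b=onz(B,*px(368,337),.134)
    print('E',E,np.linalg.norm(e1-e2),'H',H,np.linalg.norm(f-r),'bottom',b)
    for H in(H,b):
        d=(E-H)[:2];print('dist',np.linalg.norm(d),'yaw',np.degrees(np.arctan2(-d[0],d[1])))
    print('tool E',tl(s2,E),'tool H',tl(s3,H))
E
```

```text
rodpx [258.86328617 108.47366231]
E [0.66446839 0.11236121 0.145     ] 0.026232321795314945 H [ 0.62048093 -0.1744693   0.1625    ] 0.03199122049058935 bottom [ 0.62611924 -0.17489591  0.134     ]
dist 0.29018379201293276 yaw -8.718780853959975
dist 0.2898056371834034 yaw -7.60409048851594
tool E [0.08207423 0.06142729 0.05257527] tool H [0.07947077 0.06342493 0.06296537]
rodpx [255.1532852  108.47438633]
E [0.6662498  0.11210364 0.145     ] 0.02623229488034803 H [ 0.62226329 -0.1747207   0.1625    ] 0.03199122054280111 bottom [ 0.62790159 -0.17514731  0.134     ]
dist 0.2901775559376444 yaw -8.718780751020063
dist 0.2897994023005121 yaw -7.604066401258223
tool E [0.08207421 0.06322722 0.05257504] tool H [0.07947077 0.06522493 0.06296537]
```

```bash
python3 - <<'E'
from h import *
import pickle
s2=pickle.load(open('w2.pkl','rb'));s3=pickle.load(open('w3.pkl','rb'))
A=camc(s2,.0018);B=camc(s3,.0018)
p2=lambda u,v:((u+.5)*.64-.5,(v+.5)*.64-.5)
p3=lambda u,v:((u+.5)/6-.5+290,(v+.5)/6-.5+40)
a=onz(A,*p2(637,103),.175);b=onz(A,*p2(628,170),.175)
c=onz(B,*p3(686,188),.175);d=onz(B,*p3(661,447),.175)
print(a,b,np.linalg.norm(a-b),c,d,np.linalg.norm(c-d))
m=(a+b)/2;n=(c+d)/2;v=m-n;v/=np.linalg.norm(v);print(np.linalg.norm(m-n),'yaw',np.degrees(np.arctan2(-v[0],v[1])))
x=np.array([v[1],-v[0],0])
print('E',m-.02*x,'H',n-.02*x)
# hook profile in rack frame: px of key points
H=n-.02*x
for z,dx in((.167,-.011),(.167,-.016),(.16,.011),(.16,.015),(.134,0)):
    P=H+dx*x;P[2]=z;q=proj(B,P);print(z,dx,(q-[290,40]+.5)*6-.5)
# from earlier images directions
for i in (a-b,c-d):print(np.degrees(np.arctan2(-i[0],i[1])))
E
```

```text
[0.68810479 0.12030485 0.175     ] [0.68413646 0.09782003 0.175     ] 0.02283231441320329 [ 0.64577773 -0.16650228  0.175     ] [ 0.64272796 -0.18935647  0.175     ] 0.023056777339466292
0.29002967594908224 yaw -8.300039342042663
E [0.66633011 0.11194958 0.175     ] H [ 0.62446233 -0.17504224  0.175     ]
0.167 -0.011 [318.78831043 321.34098546]
0.167 -0.016 [267.27954435 320.89556675]
0.16 0.011 [518.14251213 327.78003486]
0.16 0.015 [557.6330381  328.19799344]
0.134 0 [337.78930697 340.33171093]
-10.009011838540578
-7.600910207989764
```

Call:
move_arm(dp=[[0, 0, 0], [0, 0, 0], [0, 0, 0], [0, 0, 0], [0, 0, 0], [0, 0, 0], [0, 0, 0]], twist=[[0, 0, 0.27], [-8.75, 0, 0], [-8.75, 0, 0], [-8.75, 0, 0], [-8.75, 0, 0], [0, 0, 0], [0, 0, 0]], gripper=[-1, -1, -1, -1, -1, -1, -1])

```text
time_s: 9.38
eef_pos: [0.5557, -0.2441, 0.1975]
orientation: [2.565, -0.01, 1.431]
ft_force: [-0.9, 0.1, 0.2]
gripper_width: 0.128
grasp_force: 25.0
```

```bash
cat > go.py <<'E'
from h import *
import sys
E=np.array([.6663,.1119,.145]);yaw=np.radians(-8.3)
v=np.array([-np.sin(yaw),np.cos(yaw),0]);x=np.array([v[1],-v[0],0]);th=np.radians(35);Z=np.array([0,0,1.])
Rt=np.column_stack([v,np.cos(th)*x+np.sin(th)*Z,np.sin(th)*x-np.cos(th)*Z])
def goal(along,up,front=0): # rod centre at E - along*v
    return E-along*v+up*Z-front*x-Rt@[0,0,-.0031]
s=arm.get_state();p=np.array(s['eef_pos']);Rc=R.from_euler('xyz',s['orientation']).as_matrix()
print(s['time_s'],p,s['gripper_width'],s['ft_force'],'twist',R.from_matrix(Rc.T@Rt).as_rotvec(degrees=True).round(2))
rod=p+Rc@[0,0,-.0031]-E; print('rod rel E: along x,y,z mm',np.array([rod@x,rod@v,rod[2]])*1000)
for g in eval(sys.argv[1]): print(g,(Rc.T@(goal(*g)-p)*100).round(2))
E
python3 go.py "[(.195,.045)]"
```

```text
9.375 [ 0.55570506 -0.24405518  0.19746243] 0.1280176013145934 [-0.86995781  0.13329363  0.15058561] twist [-1.95 -0.62 -0.06]
rod rel E: along x,y,z mm [ -59.74268199 -368.22557679   55.06073255]
(0.195, 0.045) [17.28  4.45  4.29]
```

Call:
move_arm(dp=[[3, 0, 0], [5, 0, 0], [5, 0, 0], [3.3, 0, 0], [1, 1, 1], [0, 1, 1], [0, 1, 1], [0, 0, 0], [0, 0, 0], [0, 0, 0]], twist=[[0, 0, 0], [0, 0, 0], [0, 0, 0], [0, 0, 0], [0, 0, 0], [0, 0, 0], [0, 0, 0], [0, 0, 0], [0, 0, 0], [0, 0, 0]], gripper=[-1, -1, -1, -1, -1, -1, -1, -1, -1, -1])

```text
time_s: 10.62
eef_pos: [0.6192, -0.0832, 0.1896]
orientation: [2.565, -0.009, 1.431]
ft_force: [-1.0, -0.2, 0.3]
gripper_width: 0.129
grasp_force: 25.0
```

```bash
python3 go.py "[(.195,.045)]"
```

```text
10.625 [ 0.61917669 -0.08324784  0.18959514] 0.12908078076167365 [-0.99552601 -0.20538419  0.28684813] twist [-1.96 -0.6  -0.03]
rod rel E: along x,y,z mm [ -20.14913982 -199.93876792   47.19362441]
(0.195, 0.045) [0.48 1.58 1.29]
```

Call:
move_arm(dp=[[0, 0, 0], [0.2, 0.8, 0.6], [0.2, 0.8, 0.7], [0, 0, 0], [0, 0, 0], [0, 0, 0], [0, 0, 0]], twist=[[-1.9, -0.6, 0], [0, 0, 0], [0, 0, 0], [0, 0, 0], [0, 0, 0], [0, 0, 0], [0, 0, 0]], gripper=[-1, -1, -1, -1, -1, -1, -1])

```text
time_s: 11.5
eef_pos: [0.6402, -0.0824, 0.188]
orientation: [2.532, -0.0, 1.425]
ft_force: [0.4, 0.1, -0.2]
gripper_width: 0.127
grasp_force: 25.0
```

```bash
python3 go.py "[(.195,.045),(.195,0)]"; python3 - <<'E'
from h import *
s,b=snap('scene','s2.png');s,a=snap('top','t2.png')
g=lambda m,x,y:cv2.convertScaleAbs(cv2.resize(m[y:y+75,x:x+100,::-1],(400,300),interpolation=cv2.INTER_CUBIC),alpha=1.4)
C=cam('top');D=cam('scene')
cv2.imwrite('pics/c2.png',np.vstack([np.hstack([g(a,170,130),g(a,270,140)]),np.hstack([g(b,190,195),g(b,205,105)])]))
E
```

```text
11.5 [ 0.64016292 -0.08240676  0.18801163] 0.12738034241798907 [ 0.39562627  0.12483843 -0.24617824] twist [-0.05 -0.   -0.04]
rod rel E: along x,y,z mm [   0.41000537 -196.04486345   45.55240984]
(0.195, 0.045) [ 0.1  -0.07  0.02]
(0.195, 0) [ 0.1  -2.64  3.71]
```

View pics/c2.png

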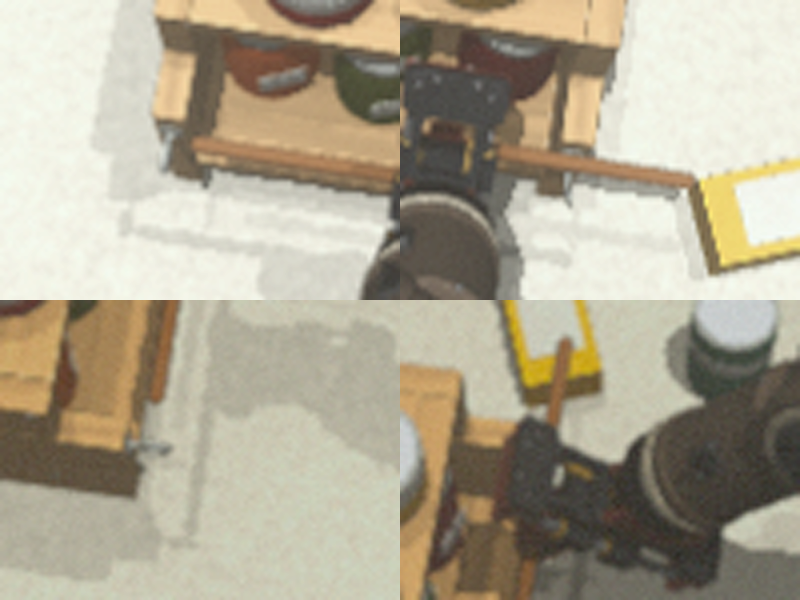

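The rod sits above the fittings and its left end is about 20 mm short of the eye, as calculated. Lowering into the hook mouth.

Call:
move_arm(dp=[[0, -0.6, 0.8], [0, -0.6, 0.8], [0, -0.4, 0.6], [0, -0.2, 0.3], [0, -0.2, 0.25], [0, 0, 0], [0, 0, 0], [0, 0, 0]], twist=[[0, 0, 0], [0, 0, 0], [0, 0, 0], [0, 0, 0], [0, 0, 0], [0, 0, 0], [0, 0, 0], [0, 0, 0]], gripper=[-1, -1, -1, -1, -1, -1, -1, -1])

```text
time_s: 12.6
eef_pos: [0.6398, -0.0822, 0.1542]
orientation: [2.531, -0.0, 1.426]
ft_force: [-0.3, -0.9, 0.6]
gripper_width: 0.127
grasp_force: 25.0
```

```bash
python3 go.py "[(.195,0.0),(.195,.001)]"
```

```text
12.6 [ 0.63979543 -0.08223073  0.1542262 ] 0.12744007057738915 [-0.25101212 -0.92430351  0.56949731] twist [-0.02 -0.01 -0.03]
rod rel E: along x,y,z mm [ 1.99559949e-02 -1.95924037e+02  1.17662848e+01]
(0.195, 0.0) [ 0.09 -0.68  0.96]
(0.195, 0.001) [ 0.09 -0.62  0.88]
```

Call:
move_arm(dp=[[0, -0.34, 0.48], [0, -0.34, 0.48], [0, 0, 0], [0, 0, 0], [0, 0, 0]], twist=[[0, 0, 0], [0, 0, 0], [0, 0, 0], [0, 0, 0], [0, 0, 0]], gripper=[-1, -1, -1, -1, -1])

```text
time_s: 13.22
eef_pos: [0.6409, -0.0823, 0.1469]
orientation: [2.54, -0.0, 1.425]
ft_force: [-0.0, 0.1, 0.5]
gripper_width: 0.126
grasp_force: 25.0
```

```bash
python3 go.py "[(.195,0.0),(.145,.0)]"; python3 - <<'E'
from h import *
s,b=snap('scene','s3.png');s,a=snap('top','t3.png')
def g(m,x,y): return cv2.convertScaleAbs(cv2.resize(m[y:y+36,x:x+50,::-1],(400,288),interpolation=cv2.INTER_CUBIC),alpha=1.4)
cv2.imwrite('pics/c3.png',np.vstack([np.hstack([g(a,200,150),g(a,310,165)]),np.hstack([g(b,205,215),g(b,215,125)])]))
E
```

```text
13.225 [ 0.64090742 -0.0823337   0.14687673] 0.12631034859991447 [-0.00238661  0.1359929   0.53034589] twist [-0.53  0.02 -0.04]
rod rel E: along x,y,z mm [   1.15785192 -195.86399537    4.4325412 ]
(0.195, 0.0) [ 0.09 -0.34  0.3 ]
(0.145, 0.0) [ 5.09 -0.35  0.3 ]
```

View pics/c3.png

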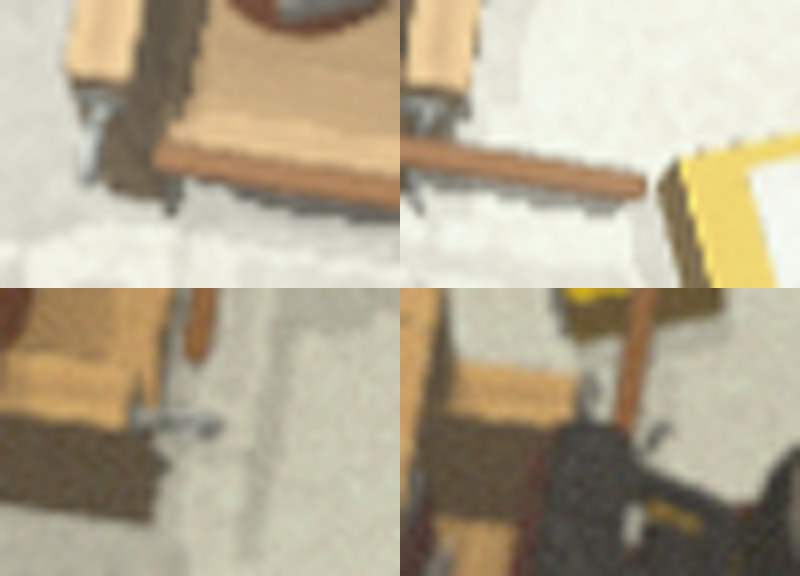

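```bash
python3 go.py "[(.195,0.0)]"; python3 -c "
from h import *
s=arm.get_state();print(np.round(s['qpos'],3),np.round(s['qvel'],3),np.round(s['joint_efforts'],1))"
```

```text
13.325 [ 0.64090494 -0.08230733  0.14690883] 0.13185734391881848 [ 1.13617585 -0.46629709 -0.78774071] twist [-0.53  0.01 -0.04]
rod rel E: along x,y,z mm [   1.15149273 -195.83841609    4.46457303]
(0.195, 0.0) [ 0.08 -0.34  0.3 ]
[-0.463  0.328  0.57   2.193 -1.032  0.127  0.878] [ 0.001  0.002  0.001 -0.001 -0.     0.     0.   ] [  0.  -40.    5.6 -22.5  -0.3  -1.7  -0. ]
```

Call:
move_arm(dp=[[0, 0.86, -1.23], [0, 0, 0], [0, 0, 0], [0, 0, 0], [0, 0, 0], [0, 0, 0]], twist=[[0, 0, 0], [3.5, 0, 0], [4, 0, 0], [0, 0, 0], [0, 0, 0], [0, 0, 0]], gripper=[-1, -1, -1, -1, -1, -1])

```text
time_s: 14.08
eef_pos: [0.6404, -0.0824, 0.1614]
orientation: [2.671, -0.001, 1.425]
ft_force: [0.9, 0.4, -1.2]
gripper_width: 0.132
grasp_force: 25.0
```

```bash
sed -i 's/radians(35)/radians(27.5)/' go.py; python3 go.py "[(.195,.012),(.195,0.0)]"; python3 -c "
from h import *
s=arm.get_state();print(np.round(s['qpos'],3))"
```

```text
14.075 [ 0.6403649  -0.08235806  0.16142775] 0.13156608826289198 [ 0.94180673  0.43979369 -1.16393514] twist [-0.54 -0.02 -0.08]
rod rel E: along x,y,z mm [   0.973315   -195.96840315   19.19077832]
(0.195, 0.012) [ 0.1  -0.41  0.6 ]
(0.195, 0.0) [ 0.09 -0.95  1.67]
[-0.714  0.413  0.939  2.085 -0.814  0.433  0.644]
```

Call:
move_arm(dp=[[0, -0.25, 0.5], [0, -0.25, 0.5], [0, -0.25, 0.4], [0, -0.2, 0.27], [0, 0, 0], [0, 0, 0], [0, 0, 0]], twist=[[0, 0, 0], [0, 0, 0], [0, 0, 0], [0, 0, 0], [0, 0, 0], [0, 0, 0], [0, 0, 0]], gripper=[-1, -1, -1, -1, -1, -1, -1])

```text
time_s: 14.95
eef_pos: [0.6402, -0.0822, 0.1428]
orientation: [2.671, -0.0, 1.425]
ft_force: [0.1, 0.5, -0.4]
gripper_width: 0.129
grasp_force: 25.0
```

```bash
python3 go.py "[(.195,0.0),(.145,0.0)]"; python3 -c "
from h import *
s=arm.get_state();print(np.round(s['qpos'],3))"
```

```text
14.95 [ 0.64024931 -0.08216195  0.14279707] 0.12884113387588605 [ 0.08774017  0.47932339 -0.43136196] twist [-0.52  0.01 -0.03]
rod rel E: along x,y,z mm [   0.83002199 -195.78947174    0.55979077]
(0.195, 0.0) [ 0.08 -0.1   0.01]
(0.145, 0.0) [ 5.08 -0.1   0.01]
[-0.662  0.429  0.872  2.1   -0.869  0.393  0.694]
```

Call:
move_arm(dp=[[0.5, -0.08, 0], [0.5, 0, 0], [0.5, 0, 0], [0.5, 0, 0], [0.5, 0, 0], [0.5, 0, 0], [0, 0, 0], [0, 0, 0]], twist=[[0, 0, 0], [0, 0, 0], [0, 0, 0], [0, 0, 0], [0, 0, 0], [0, 0, 0], [0, 0, 0], [0, 0, 0]], gripper=[-1, -1, -1, -1, -1, -1, -1, -1])

```text
time_s: 15.95
eef_pos: [0.6438, -0.0525, 0.1423]
orientation: [2.671, 0.0, 1.425]
ft_force: [-0.6, 1.0, -0.3]
gripper_width: 0.128
grasp_force: 25.0
```

```bash
python3 go.py "[(.145,0.0)]"; python3 - <<'E'
from h import *
s,b=snap('scene','s4.png');s,a=snap('top','t4.png')
def g(m,x,y): return cv2.convertScaleAbs(cv2.resize(m[y:y+36,x:x+50,::-1],(400,288),interpolation=cv2.INTER_CUBIC),alpha=1.4)
cv2.imwrite('pics/c4.png',np.vstack([np.hstack([g(a,190,150),g(a,300,165)]),np.hstack([g(b,205,215),g(b,215,125)])]))
E
```

```text
15.95 [ 0.64376813 -0.05254916  0.14230691] 0.12844016282042495 [-0.62961233  0.98539582 -0.30709544] twist [-0.53  0.02 -0.04]
rod rel E: along x,y,z mm [ 3.76232526e-02 -1.65978182e+02  6.98453588e-02]
(0.145, 0.0) [ 2.1  -0.01  0.  ]
```

View pics/c4.png

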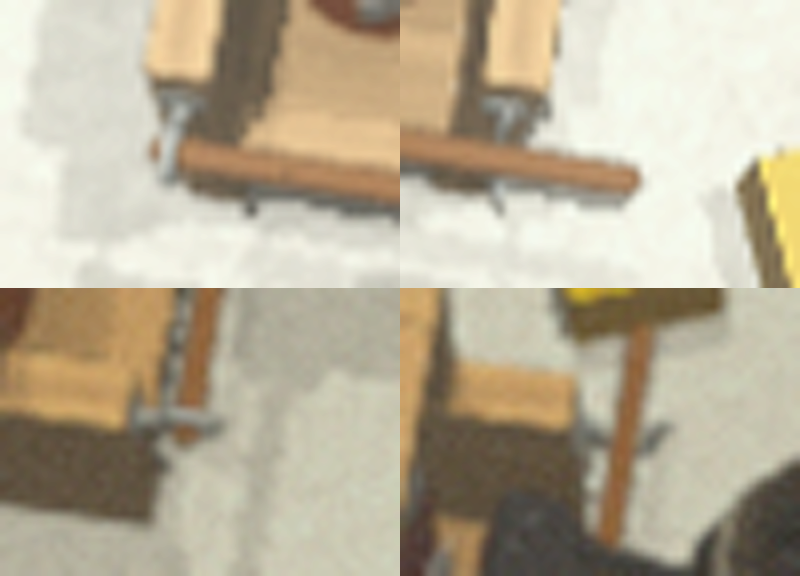

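The rod is through the eye (its end shows at (155,150) in the top crop) and sits between the hook arms. Sliding to centre, then setting it down.

Call:
move_arm(dp=[[0.5, 0, 0], [0.5, 0, 0], [0.5, 0, 0], [0.6, 0, 0], [0, 0, 0], [0, -0.05, 0.1], [0, -0.04, 0.08], [0, 0, 0], [0, 0, 0], [0, 0, 0]], twist=[[0, 0, 0], [0, 0, 0], [0, 0, 0], [0, 0, 0], [0, 0, 0], [0, 0, 0], [0, 0, 0], [0, 0, 0], [0, 0, 0], [0, 0, 0]], gripper=[-1, -1, -1, -1, -1, -1, -1, -1, -1, -1])

```text
time_s: 17.3
eef_pos: [0.6469, -0.0317, 0.1403]
orientation: [2.671, -0.0, 1.425]
ft_force: [1.2, -1.0, -0.9]
gripper_width: 0.127
grasp_force: 25.0
```

```bash
python3 go.py "[(.145,0.0)]"
```

```text
17.3 [ 0.64685578 -0.03171034  0.14032122] 0.12722287800346585 [ 1.24111394 -1.00774961 -0.87754276] twist [-0.53  0.01 -0.05]
rod rel E: along x,y,z mm [ 8.47757429e-02 -1.44912477e+02 -1.91581450e+00]
(0.145, 0.0) [-0.01  0.08 -0.17]
```

Call:
move_arm(dp=[[0, 0, 0], [0, 0, 0], [0, 0, 0], [0, 0, 0], [0, 0, 0], [0, 0, -1], [0, 0, -2], [0, 0, -3], [0, 0, -4], [0, 0, -4], [0, 0, -4], [0, 0, 0], [0, 0, 0]], twist=[[0, 0, 0], [0, 0, 0], [0, 0, 0], [0, 0, 0], [0, 0, 0], [0, 0, 0], [0, 0, 0], [0, 0, 0], [0, 0, 0], [0, 0, 0], [0, 0, 0], [0, 0, 0], [0, 0, 0]], gripper=[-0.6, -0.4, -0.3, -0.3, -0.3, -0.3, -0.3, -0.3, -0.3, -0.3, -0.3, -0.3, -0.3])

```text
time_s: 18.92
eef_pos: [0.5708, -0.0095, 0.2568]
orientation: [2.718, -0.014, 1.442]
ft_force: [0.6, 0.2, -0.3]
gripper_width: 0.35
grasp_force: 0.0
```

```bash
python3 - <<'E'
from h import *
s,b=snap('scene','s5.png');s,a=snap('top','t5.png')
print(s['time_s'],s['eef_pos'],s['gripper_width'],s['ft_force'])
def g(m,x,y): return cv2.convertScaleAbs(cv2.resize(m[y:y+75,x:x+100,::-1],(400,300),interpolation=cv2.INTER_CUBIC),alpha=1.4)
cv2.imwrite('pics/c5.png',np.vstack([np.hstack([g(a,170,130),g(a,270,140)]),np.hstack([g(b,190,195),g(b,205,105)])]))
E
```

```text
18.975 [ 0.57075273 -0.00994586  0.25664766] 0.35100957859613546 [ 0.43772381  0.18226158 -0.42998341]
```

View pics/c5.png

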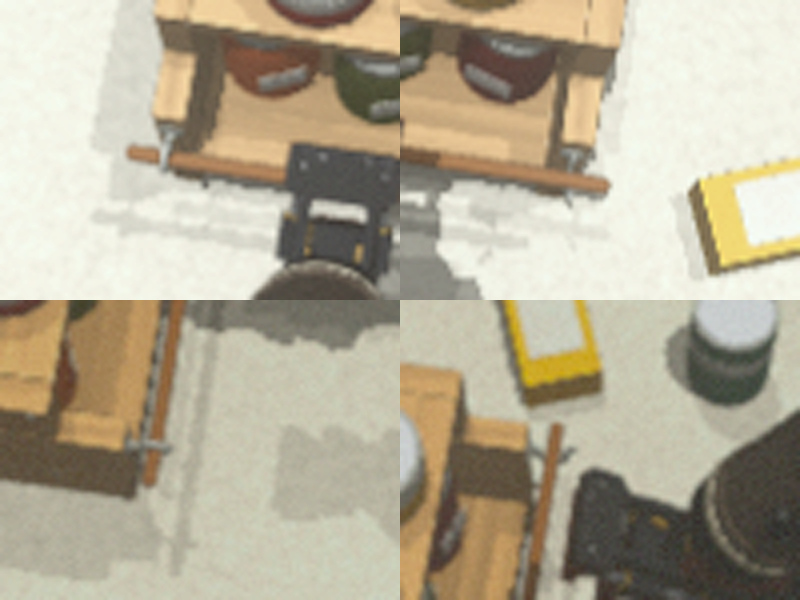

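The rod rests in both fittings, with its ends showing at (130,152) and (605,186) in the crops. The gripper is clear of it.

```bash
python3 -c "
from plant import arm
print(arm.hand_in())"
```

```text
the job is handed in; nothing more can be done
None
```

The guard rod is back through the eye (left side) and resting in the hook (right side), sticking out past both and let go. I handed it in at about 19 s; no verdict came back, but the last pictures show it seated, the gripper clear, and nothing visibly shifted.

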